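Shut the loupe away under its bell cover

ROBOT

A 7-joint arm with a two-finger parallel gripper is mounted at the origin on the work surface; the furniture and walls round the work are solid. World frame = base frame: x ahead of the robot, y to its left, z up, the work surface at z = 0. Lengths are in mm, angles in rad, forces in N, time in s.
With the tool pointing down it reaches from about 425 to 950 mm from the base axis. Payload 4.7 kg.
Tool frame: the origin (TCP) lies at the very end of the fingers, on their centre line; the grasp point (between the pads) lies 19 mm behind it; x points along the fingers, y is the direction in which the jaws open and shut, and the axes are right-handed (so a half turn about x gives the same grasp; the last joint's range is limited). The gripper opens to 87 mm and grips with 3 to 60 N. Pads are 19 mm wide; open, the fingers measure 117 mm over their backs; the gripper's body (75 mm by 190 mm) begins 51 mm behind the grasp point.
Start: joints at [-1.343, 0.469, -0.049, 1.532, 0.024, 1.141, -0.082], TCP at [171.399, 652.895, 222.573] pointing down, gripper open.
Joint ranges: [-2.59, 2.59], [-0.33, 1.99], [-1.39, 1.29], [0.1, 2.45], [-1.04, 4.18], [0.21, 1.99], [-2.66, 2.66]. Speed limits (rad/s): [2.57, 2.57, 3.14, 3.14, 3.14, 3.14, 3.14].

INTERFACE

Orientations are given as a 3x3 rotation matrix whose columns are the frame's x, y, z axes.
In Python, from plant import ctrl gives the robot as it stands.
- The arm moves only by the tool step_arm, never from a script. Its arguments are lists of equal length, an entry for each row: "offset": the shift along the tool's x, y, z in units of 25 mm (1.0 is 25 mm), a list of three; "twist": the turn, a rotation vector about the tool's x, y, z in units of 8 degrees (1.0 is 8 degrees), a list of three. A call has 1 to 20 rows; each row is the pose to reach, as a shift and turn from the pose measured when the call began, along the tool's axes at that moment; what a row does not reach only later rows make up. A row lasts 1/10 s, in which the tool goes at most 50 mm and 8.59 degrees, less where a joint would pass 70% of its speed; a pose out of reach is approached as far as the arm can. A call with a gripper value outside its range is refused whole. "claw" is the opening, from 0 (shut) to 1 (fully open), set as the call begins (left out, the last holds). The fingers move at their own pace and stop on an object; "force" is the grip in N (left out, the last holds). Time passes only in rows, so rows that repeat a pose let the fingers close. It gives the time, the measured TCP pose, the force and the opening at its end, in the units of the state.
- ctrl.read_state(): the state, without advancing time (a new reading comes with each control period).
- ctrl.snapshot(name): name is "scene" or "top" or "wrist"; returns a dict with "color" (420x560x3 uint8, blue, green, red), "range_z" (420x560 float32, mm along the optical axis (not along the pixel's ray), 0 where there is no reading), "mtx" (3x3 intrinsics, pixels), "R" (3x3) and "t" (3): a world point X has camera coordinates R X + t; the wrist camera has in their place "T_tool_cam" (4x4, takes a point from camera to tool coordinates, whose origin is the TCP and whose axes are the tool frame's). Camera axes: x right, y down, z forward; pixel columns grow to the right and rows downward; lengths in mm; the calibration is good to about 2 mm. The wrist camera is an equidistant fisheye: a pixel r from the principal point sees the ray r / f radians off the axis. A picture is of the moment at which its call begins: read the wrist's pose just before it.
- ctrl.job_done(): hands the job in, once; it reports no verdict.
Trained networks look in a picture, given as the dict that the camera call returned (one of the last four; its "shot" number tells which), for a name from the list of things; names that differ only in an ending like _2 or _b are one class to them, and where a whole thing is asked for, a point or a joint stands for the part that bears it (a point fixed in the world has none). Each returns a list of dicts, best first, with "p" (0 to 1); they miss things now and then, are a little off and sometimes report something else, mostly with a low value. They report only what shows in the picture. A call takes as long as a camera call.
- ctrl.cut_out(picture, target): "mask" (420x560 bool, what is visible of it) and "box" ([left, top, right, bottom] in pixels, round what is visible of it).
The state is a dict: "time": time; "qpos": joint angles; "joint_velocities": joint speeds; "effort": joint torques, N m; "position": TCP position; "tool_rot": TCP orientation; "contact_force": force on the tool from outside, world axes, zero at the start; "ft_torque": the same for the moment, N m; "grip_width": opening from 0.0 (shut) to 1.0 (fully open).
Only numpy, scipy, OpenCV 4.12 (cv2) and the standard library are available. Lean on these libraries where they do the work, as an engineer would, in place of code of your own. Each camera call takes 0.05 s, during which the arm holds its last target. There are 200 camera calls.

TASK

Stand the eye loupe upright in the round seat of the twist-lock base. Then take the bell cover off its safety hook: with the cover's own handle, not with the fingers, push the sprung keeper back until the handle's bar clears the hook's nose, then lift it over and off. Lower the cover over the loupe so that its two rim lugs go down between the base's claws, turn it clockwise (seen from above) fully home under the claws, let go, and leave everything else where it stands.

Things in the scene. Friction and masses are not known exactly. Their poses are not given: they have to be found in the camera images.
- loupe: Black eye loupe, a tapered hollow shell 31 mm high, standing on its wide rim (38 mm across, narrower towards the top). Loose, 45 g. Origin: centre of its underside, z up. A black stopper (flange on top) and a low black barrel ring stand near it.
- base: Twist-lock base screwed to the bench: dark disc 96 mm across, 10 mm thick; origin: centre of its underside, z up. Two claws on its +y and -y sides; +x and -x sides are free. The cover goes down with its y axis 45 deg counter-clockwise (from above) of the base's y, then turns 45 deg clockwise until its lugs meet the claws' stops, y axes in line (either way round).
- base_seat (a point): Centre of the loupe's seat on top of the base's disc (z = 10 mm in the base's frame): the ground inside a round locating rim, 44 mm inside, 47 mm outside, 3.5 mm high. The cover's mouth comes down on the disc outside this rim.
- claw (a point): Middle of the slot under the +y claw (base frame x 0, y 34, z 14 mm). Each claw: an overhanging plate 22 mm long along x, from 31 to 45 mm off the axis, underside 7.5 mm above the disc, top 21.5 mm above the base's underside, walled at its outside (40 mm off the axis), closed by a stop at its clockwise end, open at the other.
- cover: Bell cover, plain aluminium: hollow shell open below, 57 mm outside, 51 mm inside, 44 mm high (40 deep), fixed bail handle on top, 104 mm high in all. Two lugs at the mouth on +y and -y: 10 mm wide, 5 mm thick, ends 37 mm off the axis. Loose, about 160 g. Origin: centre of the mouth's underside, z up. It starts hung upright on the hook by its bar, axes about as the stand's.
- bail_bar (a point): Middle of the bail's bar: round, 8 mm thick, along the cover's y, 100 mm above the cover's origin. Two flat legs carry it, 14 mm wide along x, 4 mm thick, their outer faces at y = +26 and -26 mm (52 mm to grip across), from 42 to 102 mm above the origin.
- stand: Parking stand screwed down, front to its own -x. Origin on its underside under the hook seat, z up. From an upright (x 77 to 95 mm) a hook arm comes forward to x = -14 mm, all within y +-10 mm; arm top z = 171 mm; pivot ears (x 5 to 19) hang below it to z = 145 mm: the shell's top (44 mm over the cover's origin) must stay under them while the cover is lifted off.
- shelf_edge (a point): Middle of the lower front edge of the stand's overhead shelf (x 7, z 278 mm in the stand's frame; 150 mm wide, tape roll on it). Because of it the handle can be gripped only with the gripper leaning back to the stand's -x, about 25 to 45 deg from vertical, fingers on the legs left and right of the hook.
- hook_seat (a point): Seat of the hook: where the bar's middle lies when hung (x 0, y 0, z 175 mm in the stand's frame; about 2 mm of play). To free it: move the bar 11 to 14 mm to the stand's +x against the keeper, lift it 20 to 25 mm, then draw the cover 75 mm to the stand's -x before lifting further.
- hook_nose (a point): Top of the hook's nose at its back end (x 5, z 189 mm in the stand's frame). The nose reaches back from the upturned front over the bar, underside z = 182 mm, so the bar cannot be lifted straight out: its centre must be at least 10 mm behind the seat to pass.
- keeper (a joint): Sprung safety keeper: upright plate 8 mm wide between the hook's forks, just behind the bar, hinged 24 mm below the seat; it closes the mouth under the nose. 0 = shut, about 0.35 with the bar pushed 10 mm back, limit 0.8. About 2 N at the bar starts it, 5 N at 0.4; it springs shut by itself.
- amber_bottle: Bystander: amber glass bottle with two thin sticks, 51 mm across, 132 mm high. Origin: centre of its underside. Not to be disturbed.
- stopper: Bystander: black bottle stopper standing on its plug, 43 mm across its flange, 32 mm high. Origin: centre of its underside. Not to be disturbed.
- barrel_short: Bystander: low black barrel ring, 52 mm across, 24 mm high. Origin: centre of its underside. Not to be disturbed.

How it is judged (in metres and radians):
On the way, in this order (a step that is already met when the one before it is completed fails the run):
1. the loupe stands upright in the base's seat, released (horizontal distance between loupe and base below 0.005 m and z of loupe in the frame of base below 0.0125 m and angle between loupe's own z axis and vertical below 0.1 rad and contact force between the fingers and loupe below 0.1 N), for 0.2 s.
2. the keeper is pressed back with the cover's bar still in the hook (value of joint keeper above 0.25 rad and distance between bail_bar and hook_seat below 0.025 m).
3. the cover is off the hook and the keeper has sprung shut (distance between bail_bar and hook_seat above 0.1 m and value of joint keeper below 0.1 rad), for 0.1 s.
4. the cover stands down on the base over the loupe, not yet turned under the claws (horizontal distance between cover and base below 0.006 m and z of cover in the frame of base below 0.0135 m and angle between the y axis of cover and the y axis of base, either way round above 0.45 rad), for 0.05 s.
At the end, for the whole second after the job is handed in: The loupe stands upright in the seat and the cover, at rest and upright within 4 degrees, stands over it, each within 5 mm of the base's axis and down on the disc within 2.5 mm; the cover's y axis is within 11 degrees of the base's (lugs under the claws); the keeper is shut (horizontal distance between each of loupe, cover and base below 0.005 m and z of each of loupe, cover in the frame of base below 0.0125 m and angle between loupe's own z axis and vertical below 0.1 rad and angle between cover's own z axis and vertical below 0.07 rad and angle between the y axis of cover and the y axis of base, either way round below 0.2 rad and value of joint keeper below 0.1 rad and linear speed of cover below 0.02 m/s); the robot touches nothing.
It fails at once if the gripper bears on the stand while the keeper is open (the keeper is to be pressed with the cover's bar) (contact force between the fingers and stand above 2 N and value of joint keeper above 0.1 rad).
It fails at once if a bystander is moved by more than 25 mm or tipped (distance of any of amber_bottle, stopper, barrel_short from where it was at the start of the episode above 0.025 m or angle between amber_bottle's own z axis and vertical above 0.5 rad).
It also fails if it takes over 59 s, if anything falls off the work surface, if the arm or the gripper's body presses on something with over 40 N, if the wrist force passes 120 N, or if a joint passes its speed limit or range.

## Working session

There is one attempt and no reset: what is moved stays moved. The work goes in short steps, Python scripts to look and compute and a tool call to move; the robot and the scene stay as the last step left them, time stands still between calls to the robot, and variables do not carry over. Pictures are saved under pics/ and viewed, about 8 in all and at most 12, crops included, and the job is handed in when it is done.

Besides the shell and the picture viewer there is one more tool, called by a JSON object that holds its "fn" and its "kwargs", one argument or row to a line. step_arm: Moves the arm, as the interface text tells. Its arguments: {"type":"object","properties":{"offset":{"type":"array"},"twist":{"type":"array"},"claw":{"type":"number"},"force":{"type":"number"}},"required":["offset","twist"]}

```bash
mkdir -p pics; ls; cat > h.py <<'E'
import numpy as np,cv2
from plant import ctrl
from scipy.spatial.transform import Rotation as Ro
np.set_printoptions(precision=2,suppress=True)
def pts(s,mask=None):
    z=s["range_z"];v,u=np.nonzero((z>0)&(mask if mask is not None else True))
    K=s["mtx"];d=z[v,u];c=np.c_[(u-K[0,2])/K[0,0]*d,(v-K[1,2])/K[1,1]*d,d]
    return (c-s["t"])@s["R"]
def st():
    s=ctrl.read_state();return s,np.array(s["position"]),np.array(s["tool_rot"])
def plan(pos,R=None):
    s,p,R0=st();o=R0.T@(np.array(pos)-p)/25
    tw=np.zeros(3) if R is None else np.degrees(Ro.from_matrix(R0.T@R).as_rotvec())/8
    print("offset",o.round(3).tolist(),"twist",tw.round(3).tolist())
E
python3 - <<'E'
from h import *
s,p,R=st();print(s["time"],p,R,s["grip_width"])
ims=[]
for n in("scene","top"):
    S=ctrl.snapshot(n);ims.append(S["color"].copy());print(n,S["t"],(-S["R"].T@S["t"]))
    for t in["loupe","base","cover","stand","amber_bottle","stopper","barrel_short","bail_bar","keeper"]:
        for r in ctrl.cut_out(S,t)[:2]:
            if r["p"]<.2: continue
            P=pts(S,r["mask"])
            print(n,t,round(r["p"],2),np.array(r["box"]),len(P),np.median(P,0) if len(P) else"",np.percentile(P,2,0),np.percentile(P,98,0))
    cv2.imwrite(f"pics/{n}0.png",S["color"])
    np.savez(n+"0.npz",**{k:S[k] for k in("color","range_z","mtx","R","t")})
E
```

```text
pics
0.0 [171.27 652.28 221.47] [[-0.    0.25  0.97]
 [-0.    0.97 -0.25]
 [-1.   -0.    0.  ]] 1.003936619072864
scene [-205.04  555.47  665.8 ] [  99.33 -181.3   866.68]
scene loupe 0.78 [233.9 275.4 252.1 301.7] 316 [429.42 335.56  26.34] [415.96 324.3    5.4 ] [446.4  354.53  34.34]
scene base 0.57 [218.9 315.3 271.9 365.2] 1966 [372.26 245.21  12.99] [331.81 203.09   8.05] [417.29 287.26  25.41]
scene cover 0.58 [237.2 179.9 274.4 230.6] 1078 [527.71 415.22 120.7 ] [506.84 397.65  78.38] [558.42 453.7  180.46]
scene stand 0.7 [213.5  87.3 307.2 246. ] 6857 [584.88 458.61 286.64] [505.99 385.97   7.67] [672.27 554.82 307.91]
scene amber_bottle 0.88 [330.7 180.4 354.  231.2] 468 [692.74 334.38  71.18] [677.41 315.49  41.02] [718.05 355.57 118.73]
scene stopper 0.8 [308.6 204.7 331.7 223.5] 279 [675.56 384.55  32.38] [657.89 367.47   2.23] [713.3  409.08  36.26]
scene barrel_short 0.64 [191.6 223.7 213.2 250. ] 425 [445.   494.55  17.6 ] [420.97 471.17   2.7 ] [466.53 518.77  28.86]
scene barrel_short 0.54 [310.6 205.5 332.  224. ] 269 [674.89 384.25  32.43] [657.82 367.47   4.7 ] 
[... 899 characters left out ...]
le 0.73 [278.7 119.9 303.4 150.5] 521 [691.78 338.18  63.6 ] [675.63 316.73  13.11] [718.75 359.56  92.87]
top amber_bottle 0.4 [156.2 110.4 274.8 237.9] 8325 [586.44 468.3  286.52] [507.79 388.18   8.8 ] [670.63 552.81 306.49]
top stopper 0.8 [262.2 137.4 277.6 155.7] 299 [677.11 385.74  30.66] [657.9  366.63  26.41] [695.64 404.59  35.35]
top barrel_short 0.7 [207.1 246.2 227.6 265.2] 98 [453.56 511.1   22.84] [426.04 487.36   5.89] [468.   519.06  27.34]
top barrel_short 0.22 [153.3 110.8 275.  236. ] 8398 [586.02 467.56 286.48] [507.42 388.16   8.58] [671.61 551.91 306.49]
top bail_bar 0.96 [235.3 196.5 266.7 226.7] 483 [526.25 419.79 119.59] [507.49 399.55  78.48] [559.7  452.78 179.92]
```

```bash
python3 - <<'E'
import cv2,numpy as np
a=cv2.imread("pics/scene0.png")[80:380,180:380];b=cv2.imread("pics/top0.png")[100:320,140:380]
a=cv2.resize(a,None,fx=2,fy=2,interpolation=3);b=cv2.resize(b,(400,367),interpolation=3)
o=np.zeros((600,800,3),np.uint8);o[:,:400]=a;o[:367,400:]=b;cv2.imwrite("pics/c0.png",o)
E
```

```text
(no output)
```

View pics/c0.png

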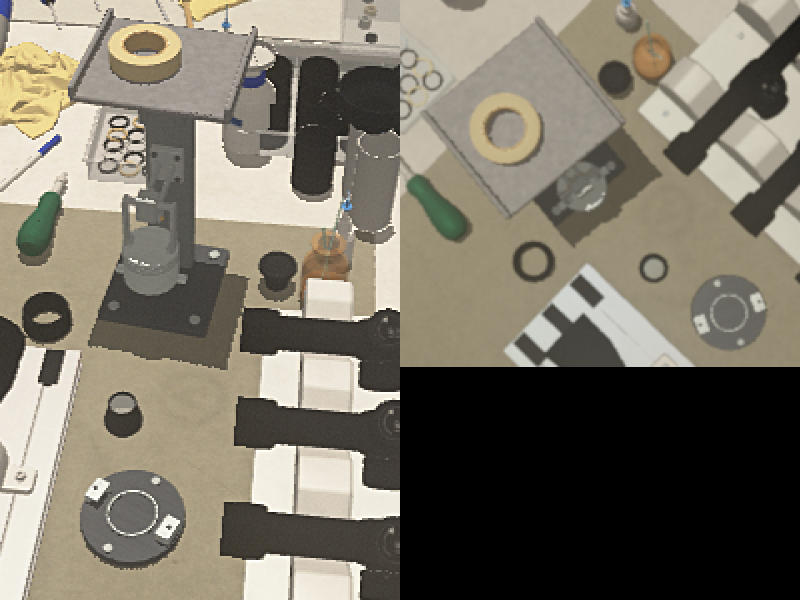

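```bash
cat >> h.py <<'E'
def load(n):
    return dict(np.load(n))
def circ(P):
    A=np.c_[2*P[:,:2],np.ones(len(P))];b=(P[:,:2]**2).sum(1);x=np.linalg.lstsq(A,b,rcond=None)[0]
    return x[:2],np.sqrt(x[2]+x[:2]@x[:2])
def rng(P,lo,hi):
    return P[((P>lo)&(P<hi)).all(1)]
E
python3 - <<'E'
from h import *
for n in("scene0.npz","top0.npz"):
    S=load(n);P=pts(S);print(n)
    d=rng(P,[320,190,6],[430,300,16]);r=cv2.minEnclosingCircle(d[:,:2].astype(np.float32));print("disc",r,np.median(d[:,2]),(d.min(0)+d.max(0))/2)
    c=rng(P,[320,190,19.5],[430,300,30]);
    m=c[:,1]>c[:,0]+ (247-375)
    a,b=c[m].mean(0),c[~m].mean(0);print("claws",a,b,len(c),"mid",(a+b)/2,"dist",np.linalg.norm(a-b),"yaw of y",np.degrees(np.arctan2(*(a-b)[1::-1])))
    l=rng(P,[405,310,27],[460,370,45]);print("loupe top",l.mean(0),cv2.minEnclosingCircle(l[:,:2].astype(np.float32)),np.percentile(l[:,2],[5,50,95]))
    # by color dark
    sh=rng(P,[480,350,276],[700,580,297]);rr=cv2.minAreaRect(sh[:,:2].astype(np.float32));print("shelf",rr,cv2.boxPoints(rr).tolist(),np.percentile(sh[:,2],[2,50,98]))
    bar=rng(P,[490,380,168],[575,470,200]);print("bar",len(bar),bar.mean(0),bar.min(0),bar.max(0))
    sl=rng(P,[490,380,112],[575,470,124]);print("shelltop",len(sl),sl.mean(0),cv2.minEnclosingCircle(sl[:,:2].astype(np.float32)))
    o=rng(P,[300,100,30],[520,560,400]);print("obst",[(k,np.round(o[(o[:,0]//40*40==k)].max(0)),np.round(o[(o[:,0]//40*40==k)].min(0))) for k in range(320,520,40)])
E
```

```text
scene0.npz
disc ((373.6849670410156, 243.95880126953125), 57.768524169921875) 12.65687856795245 [373.68 242.91  11.  ]
claws [362.45 282.69  24.24] [388.48 211.5   23.97] 191 mid [375.47 247.1   24.11] dist 75.80635769043165 yaw of y 110.08444349629319
loupe top [433.63 341.71  30.72] ((433.421875, 342.4403076171875), 15.707830429077148) [27.67 30.61 34.26]
shelf ((593.1187133789062, 472.2275390625), (140.38851928710938, 150.1985321044922), 38.066322326660156) [[491.5507507324219, 488.0731201171875], [584.1591186523438, 369.8221740722656], [694.6866455078125, 456.3819580078125], [602.0783081054688, 574.6329345703125]] [283.73 288.78 296.26]
bar 333 [536.87 426.54 180.44] [513.91 401.46 168.08] [574.91 468.7  195.16]
shelltop 481 [531.05 422.38 120.69] ((534.6134643554688, 425.98260498046875), 30.218984603881836)
obst [(320, array([360., 509., 121.]), array([320., 322.,  30.])), (360, array([400., 453., 121.]), array([360., 132.,  68.])), (400, array([440., 483., 100.]), array([400., 100.,  30.])), (440, array([480., 352.,  97.]), array([440., 100.,  30.])), (480, array([520., 506., 3
[... 470 characters left out ...]
98767089844), 38.21393585205078) [[492.9141540527344, 489.58245849609375], [585.9843139648438, 371.37060546875], [692.5814208984375, 455.2962646484375], [599.5112915039062, 573.5081176757812]] [283.19 286.41 296.1 ]
bar 257 [533.52 425.55 182.53] [513.5  402.35 168.74] [553.92 448.82 196.72]
shelltop 388 [529.82 422.43 118.95] ((534.0223999023438, 425.9703674316406), 28.890535354614258)
obst [(320, array([360., 516., 121.]), array([320., 327.,  30.])), (360, array([400., 452., 120.]), array([360., 136.,  50.])), (400, array([440., 356.,  99.]), array([401., 101.,  30.])), (440, array([480., 353.,  92.]), array([440., 100.,  30.])), (480, array([520., 508., 300.]), array([480., 100.,  30.]))]
```

```bash
python3 - <<'E'
from h import *
P=np.r_[pts(load("scene0.npz")),pts(load("top0.npz"))]
H=np.zeros((30,30))
for x,y,z in rng(P,[240,60,-20],[760,620,500]):
    i,j=int((x-240)//20),int((y-60)//20);H[i,j]=max(H[i,j],z)
print("y     "," ".join("%3d"%(60+20*j) for j in range(26)))
for i in range(26):print(240+20*i,"  "," ".join("%3d"%H[i,j] for j in range(26)))
E
```

```text
y       60  80 100 120 140 160 180 200 220 240 260 280 300 320 340 360 380 400 420 440 460 480 500 520 540 560
240      5   5  21  19  22   6   7   6  29  30  28  30 102 103 104  99  88  61  30  29   6   5   7   6   6   6
260      5  20  17  10  20  20   6   6   5  29  29  31  31 101 104 104 100  65  29  29  28   8   6   6   5   7
280      4  18  20  11  21  21   8   7   6   6  29  29  30  86 101 104 109 108 101  29  30  28   7   6   7   6
300     91   4  22  21  21   7   7   6   6   7   7  30  39  42  87 104 112 116 116 112  30  29  28   7   7   5
320     98  97   7   7   5   6   6  14  16  16  17   5  29  37  29  93 114 119 120 118 111  30  30  29   5   5
340     99  96   6   8   7   7   6  17  17  18  28  26   6  28  29  29 108 117 121 121 116  28  30  27   7   7
360     95  17  16   6   7   7  13  26  18  16  25  28   6   5  29  29  29 109 118 120  29  27  24   4   7   6
380     84  19  17  86  95   6  11  28  24  18  18  15   6   5   7  27  29  29 105  29  29  27   3   5   6   7
400     89  88  79  98  99  97   6  23  15  17  17  14   5  27  30   6  28  30  30  30  27  11   4   
[... 1196 characters left out ...]
00 295 291 291 290 290 289 287   0
640     93  91  88  87  19  72 122 128 126  92  89  89  90  77  17  37  35 299 300 290 290 290 289 287   0   0
660     92  87  88  89  88  87 125 126 107  73  87  89  87 130  64  37  36  35 300 300 292 289 285   2   0   0
680     83  88  88  88  85  94  93  91  76  18  16  85  88 130  92  58  37  36   4 300 289   4   4   4   3   2
700     19  17  88  87  93  93  90  19  18  19  17  17  86  92 129  57   6   6   5   6   6   5   5   3   3   3
720     17  19  90  93  93  92  88  88  18  19  17   5   5  63 136   5   5   7   6   6   5   3   6   3   4   4
740     91 100 102 100  91  88  88  90  81  19   5   4   7   6  52 108  44   7   7   7   4   3   2   4   4   4
```

```bash
cat >> h.py <<'E'
def down(yaw):  # yaw of tool y in deg, tool x down
    a=np.radians(yaw);x=np.array([0,0,-1.]);y=np.array([np.cos(a),np.sin(a),0]);return np.c_[x,y,np.cross(x,y)]
E
python3 - <<'E'
from h import *
plan([433.3,341.8,215],down(78.5));plan([433.3,341.8,8],down(78.5))
E
```

```text
offset [0.302, -9.375, 13.293] twist [-0.402, -0.0, -0.0]
offset [8.582, -9.376, 13.294] twist [-0.402, -0.0, -0.0]
```

{"fn": "step_arm", "kwargs": {
  "offset": [
    [0.1, -1, 1.4],
    [0.15, -2.3, 3.3],
    [0.2, -4, 5.7],
    [0.3, -5.7, 8.1],
    [0.3, -7.2, 10.2],
    [0.3, -8.3, 11.8],
    [0.3, -9, 12.8],
    [0.3, -9.3, 13.2],
    [0.3, -9.375, 13.29],
    [1.5, -9.375, 13.29],
    [3, -9.375, 13.29],
    [4.2, -9.375, 13.29],
    [5.2, -9.375, 13.29],
    [5.8, -9.375, 13.29],
    [6, -9.375, 13.29],
    [6, -9.375, 13.29]
  ],
  "twist": [
    [-0.4, 0, 0],
    [-0.4, 0, 0],
    [-0.4, 0, 0],
    [-0.4, 0, 0],
    [-0.4, 0, 0],
    [-0.4, 0, 0],
    [-0.4, 0, 0],
    [-0.4, 0, 0],
    [-0.4, 0, 0],
    [-0.4, 0, 0],
    [-0.4, 0, 0],
    [-0.4, 0, 0],
    [-0.4, 0, 0],
    [-0.4, 0, 0],
    [-0.4, 0, 0],
    [-0.4, 0, 0]
  ],
  "claw": 0.7
}}

```text
time: 2.6
position: [432.9, 342.1, 72.2]
tool_rot: [[-0.001, 0.199, 0.98], [-0.0, 0.98, -0.199], [-1.0, -0.001, -0.001]]
contact_force: [0.2, -0.4, -0.2]
grip_width: 0.701
```

```bash
python3 - <<'E'
from h import *
s,p,R=st();print(s["time"],p,R,s["qpos"])
S=ctrl.snapshot("wrist");cv2.imwrite("pics/w1.png",S["color"])
r=ctrl.cut_out(S,"loupe")
T=S["T_tool_cam"];K=S["mtx"]
print(T,K)
for q in r[:2]:
    m=q["mask"]&(S["range_z"]>0);v,u=np.nonzero(m);z=S["range_z"][v,u]
    x=(u-K[0,2])/K[0,0];y=(v-K[1,2])/K[1,1];th=np.hypot(x,y);k=np.tan(th)/np.maximum(th,1e-9)
    c=np.c_[x*k*z,y*k*z,z];w=(c@T[:3,:3].T+T[:3,3])@R.T+p
    t=w[w[:,2]>26];print(q["p"],q["box"],len(w),w.min(0),w.max(0),"top",t.mean(0),cv2.minEnclosingCircle(t[:,:2].astype(np.float32)))
plan([433.3,341.8,8],down(78.5))
E
```

```text
2.6 [432.85 342.07  72.18] [[-0.    0.2   0.98]
 [-0.    0.98 -0.2 ]
 [-1.   -0.   -0.  ]] [-0.79  0.45  0.06  1.97 -0.04  0.72  0.66]
[[   0.     -0.27    0.96 -162.38]
 [   1.      0.     -0.      0.03]
 [  -0.      0.96    0.27  -73.67]
 [   0.      0.      0.      1.  ]] [[325.19   0.   277.82]
 [  0.   325.19 202.14]
 [  0.     0.     1.  ]]
0.98 [251.9, 193.0, 304.7, 252.8] 2314 [416.59 321.57   1.17] [449.61 360.37  34.57] top [435.14 341.71  30.26] ((435.531982421875, 341.6775817871094), 14.637166976928711)
offset [2.617, -0.037, -0.012] twist [0.0, 0.006, -0.011]
```

{"fn": "step_arm", "kwargs": {
  "offset": [
    [0.8, 0, 0.06],
    [1.6, 0, 0.06],
    [2.2, 0, 0.06],
    [2.5, 0, 0.06],
    [2.57, 0, 0.06],
    [2.57, 0, 0.06],
    [2.57, 0, 0.06]
  ],
  "twist": [
    [0, 0, 0],
    [0, 0, 0],
    [0, 0, 0],
    [0, 0, 0],
    [0, 0, 0],
    [0, 0, 0],
    [0, 0, 0]
  ]
}}

```text
time: 3.4
position: [435.8, 342.9, 10.1]
tool_rot: [[0.003, 0.199, 0.98], [0.003, 0.98, -0.199], [-1.0, 0.003, 0.002]]
contact_force: [-0.0, -0.4, -0.1]
grip_width: 0.703
```

{"fn": "step_arm", "kwargs": {
  "offset": [
    [0, 0, 0],
    [0, 0, 0],
    [0, 0, 0],
    [0, 0, 0],
    [0, 0, 0],
    [0, 0, 0],
    [0, 0, 0]
  ],
  "twist": [
    [0, 0, 0],
    [0, 0, 0],
    [0, 0, 0],
    [0, 0, 0],
    [0, 0, 0],
    [0, 0, 0],
    [0, 0, 0]
  ],
  "claw": 0.0,
  "force": 15
}}

```text
time: 4.1
position: [435.9, 342.8, 10.2]
tool_rot: [[0.003, 0.199, 0.98], [0.003, 0.98, -0.199], [-1.0, 0.003, 0.002]]
contact_force: [0.7, -0.9, 1.1]
grip_width: 0.391
```

```bash
python3 - <<'E'
from h import *
s,p,R=st();print(s["time"],p,s["grip_width"]*87)
plan([433.3,341.8,60]);plan([375.3,247.5,60],down(30));plan([375.3,247.5,18],down(30))
E
```

```text
4.1 [435.86 342.82  10.15] 34.02957819289903
offset [-1.994, -0.055, -0.088] twist [0.0, 0.0, 0.0]
offset [-2.009, -4.213, -1.61] twist [6.062, 0.004, -0.026]
offset [-0.329, -4.218, -1.613] twist [6.062, 0.004, -0.026]
```

{"fn": "step_arm", "kwargs": {
  "offset": [
    [-0.6, 0, 0],
    [-1.4, 0, 0],
    [-2, -0.3, -0.1],
    [-2.3, -1, -0.4],
    [-2.3, -2, -0.8],
    [-2.2, -3, -1.1],
    [-2.1, -3.7, -1.4],
    [-2, -4.1, -1.6],
    [-2, -4.21, -1.61],
    [-2, -4.21, -1.61],
    [-2, -4.21, -1.61],
    [-2, -4.21, -1.61],
    [-2, -4.21, -1.61]
  ],
  "twist": [
    [0, 0, 0],
    [0, 0, 0],
    [0, 0, 0],
    [0.4, 0, 0],
    [1.2, 0, 0],
    [2.2, 0, 0],
    [3.2, 0, 0],
    [4.2, 0, 0],
    [5.2, 0, 0],
    [5.8, 0, -0.02],
    [6.06, 0, -0.02],
    [6.06, 0, -0.02],
    [6.06, 0, -0.02]
  ]
}}

```text
time: 5.4
position: [375.2, 247.6, 59.7]
tool_rot: [[0.001, 0.865, 0.501], [0.0, 0.501, -0.865], [-1.0, 0.001, 0.0]]
contact_force: [0.0, 0.6, -0.1]
grip_width: 0.393
```

```bash
cat >> h.py <<'E'
def wpts(S,p,R,mask=None):
    T=S["T_tool_cam"];K=S["mtx"];z0=S["range_z"]
    v,u=np.nonzero((z0>0)&(mask if mask is not None else True));z=z0[v,u]
    x=(u-K[0,2])/K[0,0];y=(v-K[1,2])/K[1,1];th=np.hypot(x,y);k=np.tan(th)/np.maximum(th,1e-9)
    ok=th<1.4;c=np.c_[x*k*z,y*k*z,z][ok];return (c@T[:3,:3].T+T[:3,3])@R.T+p
def claws(P,zlo=19.5):
    c=rng(P,[320,190,zlo],[430,300,30]);c=c[np.linalg.norm(c[:,:2]-[375.4,247.5],axis=1)>29]
    m=(c[:,:2]-[375.4,247.5])@[-.34,.94]>0;a,b=c[m].mean(0),c[~m].mean(0)
    print("claws",a,b,"mid",(a+b)/2,"dist",np.linalg.norm(a-b),"ydir",np.degrees(np.arctan2(*(a-b)[1::-1])))
E
python3 - <<'E'
from h import *
s,p,R=st();print(s["time"],p,R,s["grip_width"]*87)
S=ctrl.snapshot("wrist");cv2.imwrite("pics/w2.png",S["color"])
P=wpts(S,p,R);claws(P)
for q in ctrl.cut_out(S,"loupe")[:1]:
    w=wpts(S,p,R,q["mask"]);print(q["p"],q["box"],len(w),w.min(0),w.max(0),np.percentile(w,[2,98],axis=0))
    t=w[w[:,2]>p[2]+15];print("top",t.mean(0),cv2.minEnclosingCircle(t[:,:2].astype(np.float32)))
plan([375.3,247.5,18],down(30))
E
```

```text
5.4 [375.22 247.65  59.74] [[ 0.    0.87  0.5 ]
 [ 0.    0.5  -0.87]
 [-1.    0.    0.  ]] 34.184226609685176
claws [364.19 283.23  23.8 ] [nan nan nan] mid [nan nan nan] dist nan ydir nan
0.68 [245.5, 215.7, 312.5, 272.4] 3158 [356.79 229.46  11.21] [393.03 267.22  83.59] [[358.04 242.93  54.06]
 [386.93 266.31  82.72]]
top [372.69 253.88  79.58] ((374.24078369140625, 251.28814697265625), 13.962450981140137)
offset [1.67, -0.002, 0.004] twist [0.007, 0.001, -0.006]h.py:31: RuntimeWarning: Mean of empty slice.
  m=(c[:,:2]-[375.4,247.5])@[-.34,.94]>0;a,b=c[m].mean(0),c[~m].mean(0)
  ret = um.true_divide(
```

View pics/w2.png

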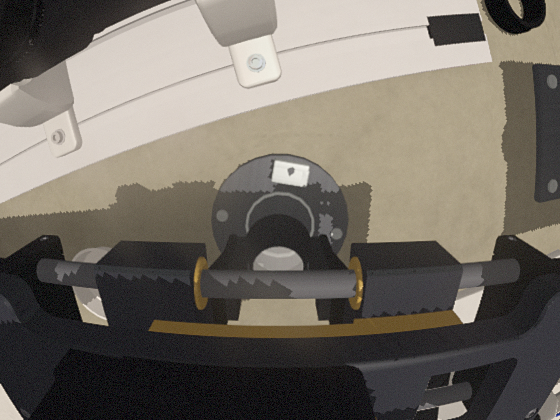

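```bash
python3 - <<'E'
from h import *
s,p,R=st()
for n in("scene","top"):
    S=ctrl.snapshot(n);cv2.imwrite(f"pics/{n}2.png",S["color"])
    for q in ctrl.cut_out(S,"loupe")[:2]:
        w=pts(S,q["mask"]);print(n,q["p"],q["box"],len(w),np.percentile(w,[2,50,98],axis=0))
    P=pts(S); w=rng(P,[345,215,40],[405,280,85]); print(len(w),np.percentile(w,[2,50,98],axis=0) if len(w) else 0)
S=ctrl.snapshot("wrist");q=ctrl.cut_out(S,"loupe")[0];w=(wpts(S,p,R,q["mask"])-p)@R
w=w[(w[:,0]<-10)&(abs(w[:,1])<18)]
for lo in range(-26,-10,3):
    t=w[(w[:,0]>lo)&(w[:,0]<lo+3)];print(lo,len(t),t.min(0),t.max(0)) if len(t) else 0
i=cv2.resize(cv2.imread("pics/scene2.png")[270:380,190:310],None,fx=4,fy=4);j=cv2.resize(S["color"][150:290,220:340],None,fx=3,fy=3)
o=np.zeros((440,840,3),np.uint8);o[:440,:480]=i;o[:420,480:840]=j;cv2.imwrite("pics/c2.png",cv2.resize(o,(800,419)))
E
```

```text
27 [[363.2  227.55  51.57]
 [372.21 231.1   56.21]
 [385.14 233.87  64.07]]
0 0
-26 52 [-23.95 -12.48 -14.23] [-23.    14.46  -0.61]
-23 606 [-23.   -12.62 -14.53] [-20.    14.64   1.15]
-20 867 [-20.   -12.79 -15.07] [-17.02  14.79   1.94]
-17 166 [-16.99 -13.01 -15.17] [-14.    15.    -3.68]
-14 192 [-13.99 -14.05 -15.75] [-11.01  16.02   1.81]
-11 83 [-10.99 -13.94 -16.21] [-10.01  16.04   0.34]
```

View pics/c2.png

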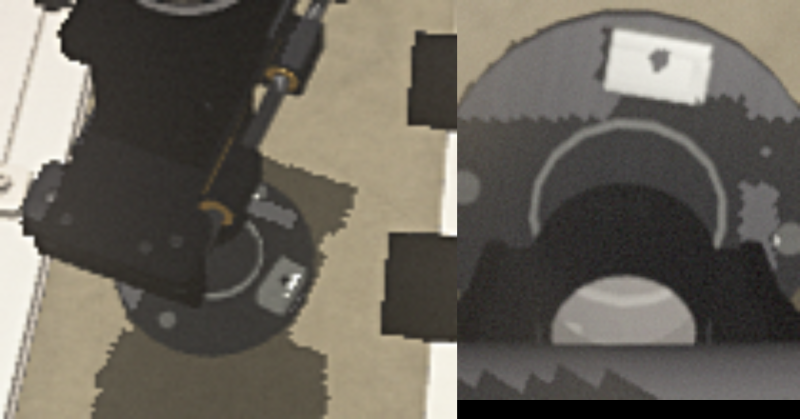

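{"fn": "step_arm", "kwargs": {
  "offset": [
    [0.5, 0, 0],
    [1, 0, 0],
    [1.3, 0, 0],
    [1.5, 0, 0],
    [1.59, 0, 0],
    [1.59, 0, 0],
    [1.59, 0, 0]
  ],
  "twist": [
    [0, 0, 0],
    [0, 0, 0],
    [0, 0, 0],
    [0, 0, 0],
    [0, 0, 0],
    [0, 0, 0],
    [0, 0, 0]
  ]
}}

```text
time: 6.5
position: [375.6, 247.7, 20.3]
tool_rot: [[0.001, 0.866, 0.5], [0.001, 0.5, -0.866], [-1.0, 0.002, 0.0]]
contact_force: [0.3, -0.1, -0.5]
grip_width: 0.397
```

{"fn": "step_arm", "kwargs": {
  "offset": [
    [0.04, 0, 0],
    [0.04, 0, 0],
    [0.04, 0, 0]
  ],
  "twist": [
    [0, 0, 0],
    [0, 0, 0],
    [0, 0, 0]
  ]
}}

```text
time: 6.8
position: [375.7, 247.8, 20.0]
tool_rot: [[0.002, 0.866, 0.5], [0.001, 0.5, -0.866], [-1.0, 0.002, -0.0]]
contact_force: [-1.7, -0.7, 7.3]
grip_width: 0.391
```

{"fn": "step_arm", "kwargs": {
  "offset": [
    [0, 0, 0],
    [0, 0, 0],
    [0, 0, 0],
    [0, 0, 0],
    [-0.5, 0, 0],
    [-1.2, 0, 0],
    [-2.5, 0, 0],
    [-4, 0, 0],
    [-5, 0, 0],
    [-5.6, 0, 0],
    [-6, 0, 0],
    [-6, 0, 0]
  ],
  "twist": [
    [0, 0, 0],
    [0, 0, 0],
    [0, 0, 0],
    [0, 0, 0],
    [0, 0, 0],
    [0, 0, 0],
    [0, 0, 0],
    [0, 0, 0],
    [0, 0, 0],
    [0, 0, 0],
    [0, 0, 0],
    [0, 0, 0]
  ],
  "claw": 0.7
}}

```text
time: 8.0
position: [376.0, 248.0, 170.8]
tool_rot: [[0.003, 0.866, 0.5], [0.003, 0.5, -0.866], [-1.0, 0.004, -0.001]]
contact_force: [0.2, -0.5, 0.4]
grip_width: 0.698
```

```bash
python3 - <<'E'
from h import *
s,p,R=st();print(s["time"],p)
S=ctrl.snapshot("wrist");cv2.imwrite("pics/w3.png",S["color"][100:,100:460])
P=wpts(S,p,R);claws(P[P[:,2]<p[2]-30])
d=rng(P,[350,220,36],[400,275,50]);print("loupe top",len(d),cv2.minEnclosingCircle(d[:,:2].astype(np.float32)),np.percentile(d[:,2],[5,50,95]))
d=rng(P,[320,190,8],[430,300,13]);print("disc",cv2.minEnclosingCircle(d[:,:2].astype(np.float32)),(d.min(0)+d.max(0))/2)
S=ctrl.snapshot("scene");claws(pts(S));q=ctrl.cut_out(S,"loupe")[:1]
for q in q:w=pts(S,q["mask"]);print(q["box"],np.percentile(w,[2,50,98],axis=0))
E
```

```text
8.0 [376.   248.01 170.83]
claws [364.1  283.07  23.75] [390.16 211.93  23.81] mid [377.13 247.5   23.78] dist 75.76230519299719 ydir 110.11389135608553
loupe top 756 ((375.65692138671875, 248.26214599609375), 14.444891929626465) [38.39 40.13 43.24]
disc ((377.48297119140625, 247.33294677734375), 48.10945510864258) [377.47 247.41  10.61]
claws [362.14 283.08  24.25] [388.64 211.59  23.7 ] mid [375.39 247.33  23.98] dist 76.25114918423598 ydir 110.33773297797902
[235.9, 320.7, 256.4, 348.6] [[356.69 230.62  13.87]
 [371.37 242.13  36.33]
 [388.57 260.15  43.78]]
```

View pics/w3.png

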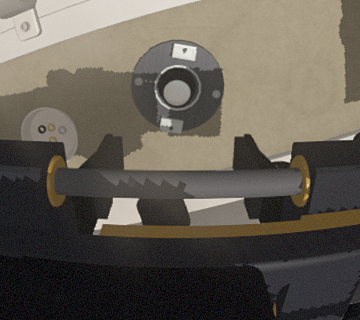

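```bash
cat >> h.py <<'E'
def lean(yaw,t): # tool y at yaw, leaning back
    a,t=np.radians(yaw),np.radians(t);sy=np.array([np.cos(a),np.sin(a),0]);sx=np.array([sy[1],-sy[0],0])
    x=np.sin(t)*sx-np.cos(t)*np.array([0,0,1]);return np.c_[x,sy,np.cross(x,sy)]
SX=np.array([np.cos(np.radians(38.1)),np.sin(np.radians(38.1)),0]);SY=np.array([-SX[1],SX[0],0])
E
python3 - <<'E'
from h import *
R=lean(128.1,38);seat=np.array([534,426,175.])
g=seat-[0,0,17]+19*R[:,0]-100*R[:,0];print(g,st()[0]["qpos"])
plan(g,R)
E
```

```text
[494.76 395.23 221.83] [-0.97  0.16  0.32  2.12 -0.07  0.87 -0.08]
offset [-2.113, 7.112, -2.731] twist [-11.761, -3.514, 4.05]
```

{"fn": "step_arm", "kwargs": {
  "offset": [
    [-1, 0.2, -0.1],
    [-2.3, 0.5, -0.2],
    [-2.6, 1, -0.4],
    [-2.6, 1.6, -0.6],
    [-2.6, 2.2, -0.8],
    [-2.6, 2.8, -1.1],
    [-2.5, 3.4, -1.3],
    [-2.5, 4, -1.5],
    [-2.4, 4.6, -1.8],
    [-2.4, 5.2, -2],
    [-2.3, 5.8, -2.2],
    [-2.2, 6.4, -2.5],
    [-2.1, 6.9, -2.65],
    [-2.11, 7.11, -2.73],
    [-2.11, 7.11, -2.73],
    [-2.11, 7.11, -2.73],
    [-2.11, 7.11, -2.73]
  ],
  "twist": [
    [-0.6, -0.18, 0.2],
    [-1.5, -0.45, 0.52],
    [-2.4, -0.72, 0.83],
    [-3.3, -0.99, 1.14],
    [-4.2, -1.25, 1.45],
    [-5.1, -1.52, 1.76],
    [-6, -1.79, 2.07],
    [-6.9, -2.06, 2.38],
    [-7.8, -2.33, 2.69],
    [-8.7, -2.6, 3.0],
    [-9.6, -2.87, 3.3],
    [-10.4, -3.1, 3.6],
    [-11.1, -3.3, 3.8],
    [-11.6, -3.47, 4],
    [-11.76, -3.51, 4.05],
    [-11.76, -3.51, 4.05],
    [-11.76, -3.51, 4.05]
  ],
  "claw": 0.9
}}

```text
time: 9.85
position: [495.4, 393.4, 220.4]
tool_rot: [[0.484, -0.614, 0.623], [0.377, 0.789, 0.485], [-0.79, 0.001, 0.613]]
contact_force: [0.1, 0.4, -0.0]
grip_width: 0.905
```

```bash
python3 - <<'E'
from h import *
s,p,R=st();print(s["time"],p,R,s["qpos"])
S=ctrl.snapshot("wrist");cv2.imwrite("pics/w4.png",S["color"])
np.savez("w4.npz",p=p,Rt=R,**{k:S[k] for k in("color","range_z","mtx","T_tool_cam")})
P=wpts(S,p,R);seat=np.array([534,426,0.]);Q=(P-seat)@np.c_[SX,SY,[0,0,1]]
sl=rng(Q,[-40,-40,113],[40,40,125]);print("shelltop",len(sl),cv2.minEnclosingCircle(sl[:,:2].astype(np.float32)),np.median(sl[:,2]))
for lo in(130,145,160):
    b=rng(Q,[-14,-40,lo],[14,40,lo+12]);y=b[:,1]
    for m in(y<-15,(abs(y)<=15),y>15): print(lo,m.sum(),b[m].min(0) if m.any() else"",b[m].max(0) if m.any() else "",np.median(b[m],0) if m.any() else "")
b=rng(Q,[-14,-40,170],[14,40,184]);print("bar",len(b),np.percentile(b,[2,50,98],axis=0))
lug=rng(Q,[-20,-45,70],[20,45,84]);print("low",len(lug),np.percentile(lug,[2,50,98],axis=0) if len(lug) else"")
E
```

```text
9.85 [495.39 393.41 220.39] [[ 0.48 -0.61  0.62]
 [ 0.38  0.79  0.48]
 [-0.79  0.    0.61]] [-0.52  0.18 -0.28  2.13  0.61  0.21  0.9 ]
shelltop 2602 ((0.7094561457633972, -1.4095139503479004), 29.28899574279785) 121.18064770835235
130 75 [ -6.3  -27.78 130.07] [  8.   -23.54 141.94] [ -4.5  -24.79 135.85]
130 0   
130 72 [ -5.82  20.15 130.09] [  5.21  24.27 141.75] [ -4.79  21.66 136.2 ]
145 78 [ -5.78 -27.71 145.03] [  8.71 -23.55 156.9 ] [ -4.53 -24.77 151.54]
145 60 [  5.13 -13.26 148.41] [ 10.33  10.25 155.69] [  7.33  -0.71 151.34]
145 81 [ -6.11  20.2  145.05] [  8.57  24.33 156.8 ] [ -4.65  21.54 151.25]
160 84 [ -6.1  -27.59 160.17] [  5.71 -23.53 171.67] [ -4.51 -25.05 165.79]
160 210 [-13.25 -11.53 164.32] [-10.07   8.27 172.  ] [-11.76  -1.96 168.65]
160 88 [ -6.36  20.2  160.26] [  6.94  24.21 171.98] [ -4.84  21.64 166.07]
bar 997 [[-12.88 -26.7  170.47]
 [ -4.91  -1.29 178.33]
 [  2.25  23.4  183.48]]
low 276 [[-19.66 -37.58  77.59]
 [ -2.84 -19.41  81.45]
 [  5.71  34.92  83.6 ]]
```

View pics/w4.png

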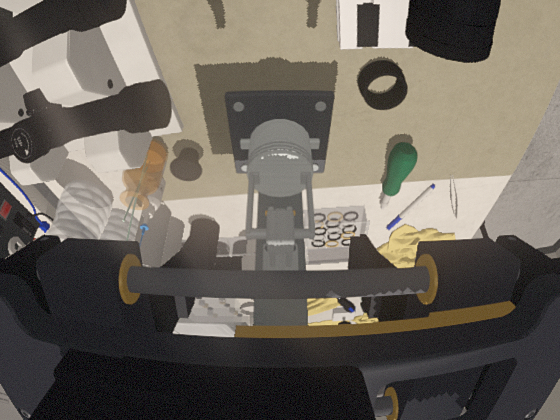

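```bash
python3 - <<'E'
from h import *
R=lean(128.1,28);C=np.array([535.5,425.2,148.])
for d in(100,0):
    g=C+(19-d)*R[:,0];print(g);plan(g,R)
E
```

```text
[505.58 401.74 219.52]
offset [0.357, -0.013, 0.377] twist [-0.017, 1.235, 0.006]
[542.52 430.7  131.22]
offset [4.298, -0.01, -0.31] twist [-0.017, 1.235, 0.006]
```

{"fn": "step_arm", "kwargs": {
  "offset": [
    [0.1, -0.01, 0.1],
    [0.2, -0.01, 0.25],
    [0.35, -0.01, 0.37],
    [0.36, -0.01, 0.38],
    [0.9, -0.01, 0.28],
    [1.6, -0.01, 0.16],
    [2.3, -0.01, 0.04],
    [2.9, -0.01, -0.07],
    [3.3, -0.01, -0.14],
    [3.3, -0.01, -0.14],
    [3.3, -0.01, -0.14]
  ],
  "twist": [
    [0, 0.4, 0],
    [0, 0.9, 0],
    [-0.02, 1.23, 0],
    [-0.02, 1.235, 0],
    [-0.02, 1.235, 0],
    [-0.02, 1.235, 0],
    [-0.02, 1.235, 0],
    [-0.02, 1.235, 0],
    [-0.02, 1.235, 0],
    [-0.02, 1.235, 0],
    [-0.02, 1.235, 0]
  ]
}}

```text
time: 11.0
position: [532.8, 423.6, 153.4]
tool_rot: [[0.37, -0.617, 0.694], [0.289, 0.787, 0.545], [-0.883, -0.001, 0.469]]
contact_force: [-0.4, -0.4, -0.0]
grip_width: 0.901
```

```bash
python3 - <<'E'
from h import *
s,p,R=st();print(s["time"],p,R,s["qpos"],s["contact_force"])
S=ctrl.snapshot("wrist");cv2.imwrite("pics/w5.png",S["color"])
P=wpts(S,p,R);seat=np.array([534,426,0.]);Q=(P-seat)@np.c_[SX,SY,[0,0,1]]
sl=rng(Q,[-40,-40,113],[40,40,125]);print("shelltop",len(sl),cv2.minEnclosingCircle(sl[:,:2].astype(np.float32)),np.median(sl[:,2]))
for lo in(130,145,160):
    b=rng(Q,[-14,-32,lo],[14,32,lo+12]);y=b[:,1]
    for m in(y<-15,y>15): print(lo,m.sum(),b[m].min(0) if m.any() else"",b[m].max(0) if m.any() else "",np.median(b[m],0) if m.any() else "")
R2=lean(128.1,28);C=np.array([535.5,425.2,148.]);plan(C+19*R2[:,0],R2)
E
```

```text
11.0 [532.77 423.57 153.43] [[ 0.37 -0.62  0.69]
 [ 0.29  0.79  0.55]
 [-0.88 -0.    0.47]] [-0.48  0.39 -0.34  1.96  0.51  0.36  1.03] [-0.44 -0.4  -0.02]
shelltop 5044 ((1.731245756149292, -1.5214087963104248), 29.326780319213867) 121.20557398425652
130 142 [ -5.76 -27.64 130.03] [  7.89 -23.55 141.86] [ -4.43 -24.66 136.06]
130 154 [ -6.2   20.24 130.04] [  7.92  24.36 141.99] [ -4.59  21.36 136.13]
145 178 [ -6.3  -27.39 145.03] [  7.63 -23.04 156.96] [ -4.58 -24.2  151.34]
145 185 [ -6.07  20.33 145.06] [  8.24  24.7  156.98] [ -4.76  21.5  151.17]
160 104 [ -6.02 -27.67 160.01] [  4.37 -23.15 167.44] [ -4.56 -24.81 163.51]
160 100 [ -6.51  20.56 160.06] [  5.78  24.37 167.47] [ -4.87  22.02 163.  ]
offset [1.027, -0.01, -0.009] twist [0.004, 0.005, 0.005]
```

View pics/w5.png

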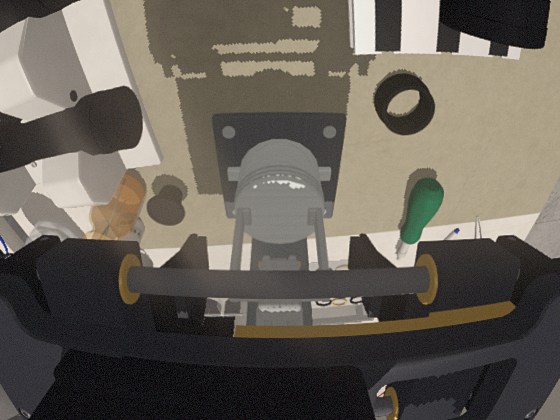

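{"fn": "step_arm", "kwargs": {
  "offset": [
    [0.3, -0.01, 0],
    [0.6, -0.01, 0],
    [0.85, -0.01, 0],
    [1, -0.01, 0],
    [1.03, -0.01, 0],
    [1.03, -0.01, 0],
    [1.03, -0.01, 0]
  ],
  "twist": [
    [0, 0, 0],
    [0, 0, 0],
    [0, 0, 0],
    [0, 0, 0],
    [0, 0, 0],
    [0, 0, 0],
    [0, 0, 0]
  ]
}}

```text
time: 11.75
position: [542.7, 431.0, 131.5]
tool_rot: [[0.371, -0.617, 0.694], [0.29, 0.787, 0.545], [-0.882, -0.001, 0.47]]
contact_force: [0.5, -0.4, 0.9]
grip_width: 0.896
```

{"fn": "step_arm", "kwargs": {
  "offset": [
    [0, 0, 0],
    [0, 0, 0],
    [0, 0, 0],
    [0, 0, 0],
    [0, 0, 0],
    [0, 0, 0],
    [0, 0, 0]
  ],
  "twist": [
    [0, 0, 0],
    [0, 0, 0],
    [0, 0, 0],
    [0, 0, 0],
    [0, 0, 0],
    [0, 0, 0],
    [0, 0, 0]
  ],
  "claw": 0.0,
  "force": 40
}}

```text
time: 12.45
position: [542.7, 431.0, 131.5]
tool_rot: [[0.371, -0.617, 0.694], [0.29, 0.787, 0.545], [-0.882, -0.001, 0.47]]
contact_force: [-0.1, 0.7, 1.2]
grip_width: 0.596
```

```bash
python3 - <<'E'
from h import *
s,p,R=st();print(s["time"],p,R,s["qpos"],s["contact_force"],s["grip_width"]*87)
for a,b in((2,0),(14,0),(14,22),(-75,22),(-75,60),(13,0),(13,22)): plan(p+a*SX+[0,0,b])
E
```

```text
12.45 [542.74 431.01 131.52] [[ 0.37 -0.62  0.69]
 [ 0.29  0.79  0.54]
 [-0.88 -0.    0.47]] [-0.51  0.43 -0.3   1.95  0.55  0.33  1.  ] [-0.12  0.73  1.21] 51.83651250790382
offset [0.038, -0.0, 0.071] twist [0.0, 0.0, 0.0]
offset [0.263, -0.0, 0.494] twist [0.0, 0.0, 0.0]
offset [-0.513, -0.001, 0.908] twist [0.0, 0.0, 0.0]
offset [-2.188, 0.0, -2.233] twist [0.0, 0.0, 0.0]
offset [-3.529, -0.001, -1.518] twist [0.0, 0.0, 0.0]
offset [0.245, -0.0, 0.459] twist [0.0, 0.0, 0.0]
offset [-0.532, -0.001, 0.873] twist [0.0, 0.0, 0.0]
```

{"fn": "step_arm", "kwargs": {
  "offset": [
    [-0.03, 0, 0.02],
    [0.02, 0, 0.1],
    [0.07, 0, 0.2],
    [0.12, 0, 0.3],
    [0.17, 0, 0.4],
    [0.21, 0, 0.478],
    [0.21, 0, 0.478],
    [0.21, 0, 0.478],
    [0.21, 0, 0.478]
  ],
  "twist": [
    [0, 0, 0],
    [0, 0, 0],
    [0, 0, 0],
    [0, 0, 0],
    [0, 0, 0],
    [0, 0, 0],
    [0, 0, 0],
    [0, 0, 0],
    [0, 0, 0]
  ],
  "force": 60
}}

```text
time: 13.35
position: [552.0, 438.0, 131.4]
tool_rot: [[0.369, -0.617, 0.695], [0.287, 0.787, 0.546], [-0.884, -0.002, 0.468]]
contact_force: [-5.1, -4.1, 0.9]
grip_width: 0.591
```

```bash
python3 - <<'E'
from h import *
s,p,R=st();q0=np.array([542.74,431.01,131.52]);d=p-q0;print(s["time"],d@SX,d@SY,d[2],s["qpos"],s["contact_force"],np.array(s["contact_force"])@SX,s["grip_width"]*87)
for n in("scene","wrist"):
    S=ctrl.snapshot(n);P=pts(S) if n=="scene" else wpts(S,p,R);Q=(P-[534,426,0])@np.c_[SX,SY,[0,0,1]]
    sl=rng(Q,[-40,-40,110],[50,40,128]);print(n,"shelltop",len(sl),cv2.minEnclosingCircle(sl[:,:2].astype(np.float32)) if len(sl) else"",np.median(sl[:,2]))
    for lo,hi in((124,134),(134,144),(160,170)):
        b=rng(Q,[-10,-28,lo],[30,28,hi]);b=b[abs(b[:,1])>19];print(lo,len(b),np.percentile(b,[3,97],axis=0) if len(b) else"")
for a,b in((13.5,1),(13.5,22),(-75,22),(-75,60)): plan(q0+a*SX+[0,0,b])
E
```

```text
13.35 11.599356693479749 -0.16037516605183555 -0.0864292290990818 [-0.51  0.45 -0.31  1.93  0.54  0.35  1.01] [-5.08 -4.14  0.89] -6.5499110965310585 51.42374393265225
scene shelltop 399 ((11.197333335876465, -1.522674560546875), 29.466224670410156) 121.03468670906385
124 16 [[ -1.12 -27.19 124.92]
 [ 11.91  25.62 132.87]]
134 2 [[  4.72  21.46 134.33]
 [  6.62  22.7  138.45]]
160 4 [[ -8.94  24.35 163.45]
 [ -5.2   26.66 169.46]]
wrist shelltop 6695 ((12.06490707397461, -2.4051895141601562), 34.5348014831543) 121.04069894912233
124 380 [[  5.92 -27.46 124.12]
 [ 17.75  26.98 133.74]]
134 450 [[  5.31 -27.59 134.48]
 [ 17.93  27.45 143.81]]
160 137 [[ -4.87 -26.51 160.36]
 [ 19.41  27.69 169.88]]
offset [-0.001, 0.006, 0.086] twist [0.0, 0.0, 0.0]
offset [-0.744, 0.005, 0.479] twist [0.0, 0.0, 0.0]
offset [-2.399, 0.005, -2.65] twist [0.0, 0.0, 0.0]
offset [-3.742, 0.002, -1.94] twist [0.0, 0.0, 0.0]
```

{"fn": "step_arm", "kwargs": {
  "offset": [
    [0, 0, 0.06],
    [0, 0, 0.11],
    [-0.05, 0, 0.14],
    [-0.12, 0, 0.18],
    [-0.2, 0, 0.22],
    [-0.2, 0, 0.22]
  ],
  "twist": [
    [0, 0, 0],
    [0, 0, 0],
    [0, 0, 0],
    [0, 0, 0],
    [0, 0, 0],
    [0, 0, 0]
  ]
}}

```text
time: 14.05
position: [553.4, 438.9, 137.6]
tool_rot: [[0.368, -0.617, 0.696], [0.286, 0.787, 0.547], [-0.885, -0.002, 0.466]]
contact_force: [-2.9, -2.5, -1.6]
grip_width: 0.594
```

```bash
python3 - <<'E'
from h import *
s,p,R=st();q0=np.array([542.74,431.01,131.52]);d=p-q0;print(s["time"],d@SX,d@SY,d[2],s["contact_force"],np.array(s["contact_force"])@SX)
for a,b in((13.5,10),(13.5,22),(-75,22),(-75,60)): plan(q0+a*SX+[0,0,b],lean(128.1,28))
E
```

```text
14.05 13.264054450362853 -0.3542502092838262 6.108546932200738 [-2.86 -2.54 -1.61] -3.8127311588422996
offset [-0.133, 0.014, 0.081] twist [0.004, -0.031, 0.013]
offset [-0.558, 0.013, 0.304] twist [0.004, -0.031, 0.013]
offset [-2.206, 0.012, -2.829] twist [0.004, -0.031, 0.013]
offset [-3.552, 0.009, -2.121] twist [0.004, -0.031, 0.013]
```

{"fn": "step_arm", "kwargs": {
  "offset": [
    [-0.15, 0.01, 0.09],
    [-0.3, 0.01, 0.17],
    [-0.45, 0.01, 0.25],
    [-0.56, 0.01, 0.3],
    [-0.57, 0.01, 0.305],
    [-0.57, 0.01, 0.305]
  ],
  "twist": [
    [0, 0, 0],
    [0, 0, 0],
    [0, 0, 0],
    [0, 0, 0],
    [0, 0, 0],
    [0, 0, 0]
  ]
}}

```text
time: 14.65
position: [553.7, 439.5, 154.4]
tool_rot: [[0.368, -0.617, 0.696], [0.287, 0.787, 0.546], [-0.884, -0.002, 0.467]]
contact_force: [0.0, -0.6, -2.0]
grip_width: 0.588
```

```bash
python3 - <<'E'
from h import *
s,p,R=st();q0=np.array([542.74,431.01,131.52]);d=p-q0;print(s["time"],d@SX,d@SY,d[2],s["contact_force"],s["qpos"])
for a,b in((13.5,22),(-20,22.5),(-80,22.5),(-80,60)): plan(q0+a*SX+[0,0,b])
E
```

```text
14.65 13.876936904513975 -0.041069633317283305 22.904778676775067 [ 0.02 -0.55 -1.95] [-0.47  0.42 -0.35  1.9   0.51  0.4   1.05]
offset [0.025, 0.002, -0.03] twist [0.0, 0.0, 0.0]
offset [-0.618, 0.001, -1.206] twist [0.0, 0.0, 0.0]
offset [-1.738, 0.0, -3.328] twist [0.0, 0.0, 0.0]
offset [-3.065, -0.002, -2.628] twist [0.0, 0.0, 0.0]
```

{"fn": "step_arm", "kwargs": {
  "offset": [
    [-0.1, 0, -0.2],
    [-0.26, 0, -0.5],
    [-0.47, 0, -0.9],
    [-0.68, 0, -1.3],
    [-0.89, 0, -1.7],
    [-1.1, 0, -2.1],
    [-1.31, 0, -2.5],
    [-1.52, 0, -2.9],
    [-1.74, 0, -3.33],
    [-2.2, 0, -3.1],
    [-2.7, 0, -2.8],
    [-3.07, 0, -2.63],
    [-3.07, 0, -2.63],
    [-3.07, 0, -2.63]
  ],
  "twist": [
    [0, 0, 0],
    [0, 0, 0],
    [0, 0, 0],
    [0, 0, 0],
    [0, 0, 0],
    [0, 0, 0],
    [0, 0, 0],
    [0, 0, 0],
    [0, 0, 0],
    [0, 0, 0],
    [0, 0, 0],
    [0, 0, 0],
    [0, 0, 0],
    [0, 0, 0]
  ]
}}

```text
time: 16.05
position: [479.6, 381.1, 191.4]
tool_rot: [[0.368, -0.616, 0.696], [0.286, 0.788, 0.546], [-0.885, -0.002, 0.467]]
contact_force: [-0.5, -0.7, -2.5]
grip_width: 0.595
```

```bash
cat >> h.py <<'E'
def cov(ax,zo,yaw,t=28,k=9.0,dz=56.5): # TCP pose for cover axis at ax, origin height zo, tool-y yaw
    R=lean(yaw,t);sx=np.array([np.sin(np.radians(yaw)),-np.cos(np.radians(yaw))])
    return np.r_[np.array(ax)+k*sx,zo+dz],R
E
python3 - <<'E'
from h import *
s,p,R=st();print(s["time"],s["qpos"])
for i in range(1,12):
    f=i/11;ax=np.array([472.6,375.6])*(1-f)+np.array([420,315])*f
    plan(*cov(ax,135+15*min(1,2*f),128.1-77*f))
E
```

```text
16.05 [-0.39  0.24 -0.43  2.07  0.41  0.4   1.1 ]
offset [-0.233, -0.101, -0.2] twist [0.774, -0.023, -0.394]
offset [-0.467, -0.201, -0.41] twist [1.547, -0.022, -0.803]
offset [-0.703, -0.298, -0.624] twist [2.321, -0.021, -1.213]
offset [-0.941, -0.394, -0.843] twist [3.094, -0.02, -1.622]
offset [-1.182, -0.488, -1.066] twist [3.867, -0.019, -2.032]
offset [-1.376, -0.578, -1.318] twist [4.64, -0.018, -2.442]
offset [-1.525, -0.664, -1.599] twist [5.413, -0.016, -2.851]
offset [-1.674, -0.747, -1.883] twist [6.186, -0.015, -3.261]
offset [-1.825, -0.825, -2.17] twist [6.959, -0.014, -3.671]
offset [-1.978, -0.898, -2.459] twist [7.733, -0.012, -4.081]
offset [-2.131, -0.966, -2.75] twist [8.506, -0.01, -4.49]
```

{"fn": "step_arm", "kwargs": {
  "offset": [
    [-0.23, -0.1, -0.2],
    [-0.47, -0.2, -0.41],
    [-0.7, -0.3, -0.62],
    [-0.94, -0.39, -0.84],
    [-1.18, -0.49, -1.07],
    [-1.38, -0.58, -1.32],
    [-1.53, -0.66, -1.6],
    [-1.67, -0.75, -1.88],
    [-1.83, -0.83, -2.17],
    [-1.98, -0.9, -2.46],
    [-2.13, -0.97, -2.75],
    [-2.13, -0.97, -2.75],
    [-2.13, -0.97, -2.75]
  ],
  "twist": [
    [0.77, -0.02, -0.39],
    [1.55, -0.02, -0.8],
    [2.32, -0.02, -1.21],
    [3.09, -0.02, -1.62],
    [3.87, -0.02, -2.03],
    [4.64, -0.02, -2.44],
    [5.41, -0.02, -2.85],
    [6.19, -0.015, -3.26],
    [6.96, -0.014, -3.67],
    [7.73, -0.012, -4.08],
    [8.5, -0.01, -4.49],
    [8.5, -0.01, -4.49],
    [8.5, -0.01, -4.49]
  ]
}}

```text
time: 17.35
position: [427.0, 309.4, 205.8]
tool_rot: [[0.366, 0.625, 0.689], [-0.294, 0.78, -0.552], [-0.883, -0.001, 0.469]]
contact_force: [-0.4, 0.1, -1.9]
grip_width: 0.596
```

```bash
python3 - <<'E'
from h import *
s,p,R=st();print(s["time"],p,s["qpos"],s["grip_width"]*87)
for i in range(1,12):
    f=i/11;ax=np.array([420,315])*(1-f)+np.array([376.6,247.5])*f
    plan(*cov(ax,150-80*max(0,f-.4),51.1-75.9*f))
E
```

```text
17.35 [427.   309.37 205.76] [-0.89  0.26 -0.12  1.98  0.6   1.05 -0.46] 51.82415754038232
offset [-0.013, -0.334, 0.039] twist [0.788, 0.001, -0.409]
offset [-0.002, -0.667, 0.058] twist [1.549, 0.001, -0.814]
offset [0.007, -0.998, 0.074] twist [2.311, 0.002, -1.219]
offset [0.013, -1.328, 0.084] twist [3.072, 0.002, -1.624]
offset [0.171, -1.655, 0.009] twist [3.834, 0.003, -2.029]
offset [0.43, -1.979, -0.125] twist [4.595, 0.003, -2.434]
offset [0.687, -2.3, -0.262] twist [5.357, 0.004, -2.839]
offset [0.942, -2.616, -0.402] twist [6.118, 0.004, -3.244]
offset [1.196, -2.929, -0.544] twist [6.88, 0.005, -3.649]
offset [1.449, -3.236, -0.689] twist [7.641, 0.005, -4.054]
offset [1.701, -3.539, -0.836] twist [8.402, 0.006, -4.459]
```

{"fn": "step_arm", "kwargs": {
  "offset": [
    [-0.01, -0.33, 0.04],
    [0, -0.67, 0.06],
    [0, -1, 0.07],
    [0.01, -1.33, 0.08],
    [0.17, -1.66, 0.01],
    [0.43, -1.98, -0.13],
    [0.69, -2.3, -0.26],
    [0.94, -2.62, -0.4],
    [1.2, -2.93, -0.54],
    [1.45, -3.24, -0.69],
    [1.7, -3.54, -0.84],
    [1.7, -3.54, -0.84],
    [1.7, -3.54, -0.84]
  ],
  "twist": [
    [0.79, 0, -0.41],
    [1.55, 0, -0.81],
    [2.31, 0, -1.22],
    [3.07, 0, -1.62],
    [3.83, 0, -2.03],
    [4.6, 0, -2.43],
    [5.36, 0, -2.84],
    [6.12, 0, -3.24],
    [6.88, 0, -3.65],
    [7.64, 0.005, -4.05],
    [8.4, 0.005, -4.46],
    [8.4, 0.005, -4.46],
    [8.4, 0.005, -4.46]
  ]
}}

```text
time: 18.65
position: [372.9, 239.3, 158.4]
tool_rot: [[-0.196, 0.909, -0.368], [-0.426, -0.417, -0.803], [-0.883, -0.0, 0.469]]
contact_force: [-0.1, 0.4, -1.5]
grip_width: 0.595
```

```bash
python3 - <<'E'
from h import *
s,p,R=st();print(s["time"],p,R,s["qpos"],s["grip_width"]*87)
F=np.c_[[np.sin(np.radians(-24.8)),-np.cos(np.radians(-24.8)),0],[np.cos(np.radians(-24.8)),np.sin(np.radians(-24.8)),0],[0,0,1.]]
ims=[]
for n in("scene","top","wrist"):
    S=ctrl.snapshot(n);ims.append(S["color"]);P=pts(S) if n!="wrist" else wpts(S,p,R)
    if n!="wrist":claws(P)
    Q=(P-[376.6,247.5,p[2]-56.5])@F  # cover frame
    for lo,hi in((40,48),(10,18),(18,26),(26,34)):
        a=rng(Q,[-45,-45,lo],[45,45,hi]);print(n,lo,len(a),cv2.minEnclosingCircle(a[:,:2].astype(np.float32)) if len(a)>3 else"",np.median(a[:,2]) if len(a) else"",circ(a) if len(a)>30 else"")
a=cv2.resize(ims[0][240:390,180:330],(400,400));b=cv2.resize(ims[2][100:,60:500],(400,291))
o=np.zeros((400,800,3),np.uint8);o[:,:400]=a;o[:291,400:]=b;cv2.imwrite("pics/c6.png",o)
E
```

```text
18.65 [372.93 239.27 158.44] [[-0.2   0.91 -0.37]
 [-0.43 -0.42 -0.8 ]
 [-0.88 -0.    0.47]] [-0.84  0.41  0.08  1.89  0.15  1.31 -1.27] 51.73694340230566
claws [362.6  282.97  24.21] [388.71 211.66  23.81] mid [375.66 247.32  24.01] dist 75.93888071639982 ydir 110.10489817238619
scene 40 671 ((1.2983697652816772, -0.9411959648132324), 30.243818283081055) 46.32159673050367 (array([ 2.54, -0.16]), np.float64(20.231531093439862))
scene 10 90 ((6.619740962982178, -4.154740333557129), 29.488805770874023) 14.119503030109684 (array([-1.2 , -0.48]), np.float64(29.166833799908986))
scene 18 90 ((5.937417030334473, -1.9848829507827759), 27.653446197509766) 22.36458698902952 (array([ 0.48, -0.29]), np.float64(27.887262568753115))
scene 26 78 ((7.782562255859375, -1.7669363021850586), 27.24248504638672) 29.51374577594146 (array([ 0.08, -0.41]), np.float64(28.115625309981105))
claws [nan nan nan] [nan nan nan] mid [nan nan nan] dist nan ydir nan
top 40 149 ((2.6915578842163086, 1.3176612854003906), 27.959741592407227) 44.23259938343824 (array([9.02, 1.68]), np.float64(16.011912318681635))
top 10 1  17.474766436289073 
top 18 0   
top 26 2  30.304914649245603 
wrist 40 5693 ((-0.7355960607528687, 0.9132989048957825), 29.318872451782227) 46.39285692265639 (array([-3.54,  1.32]), np.float64(20.173712275409702))
wrist 10 658 ((-2.7657999992370605, 0.9939460754394531), 28.358409881591797) 14.175556310229936 (array([0.01, 1.11]), np.float64(28.215447226700082))
wrist 18 763 ((-5.4412078857421875, 1.1754589080810547), 27.70464515686035) 22.095967589659494 (array([0.06, 1.08]), np.float64(28.251008379956165))
wrist 26 770 ((-5.3859453201293945, 1.1442127227783203), 28.246183395385742) 29.969561400902805 (array([0.36, 1.11]), np.float64(28.586647750607643))h.py:31: RuntimeWarning: Mean of empty slice.
  m=(c[:,:2]-[375.4,247.5])@[-.34,.94]>0;a,b=c[m].mean(0),c[~m].mean(0)
  ret = um.true_divide(
```

View pics/c6.png

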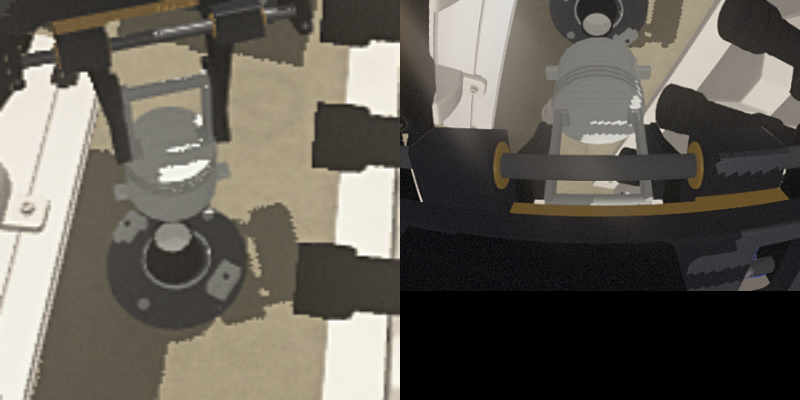

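```bash
python3 - <<'E'
from h import *
for z in(60,20,13,9.5): plan(*cov([376.15,247.7],z,-24.8))
E
```

```text
offset [1.508, 0.003, -0.766] twist [0.023, -0.008, -0.01]
offset [2.921, 0.004, -1.516] twist [0.023, -0.008, -0.01]
offset [3.169, 0.004, -1.647] twist [0.023, -0.008, -0.01]
offset [3.293, 0.004, -1.713] twist [0.023, -0.008, -0.01]
```

{"fn": "step_arm", "kwargs": {
  "offset": [
    [0.5, 0, -0.26],
    [1, 0, -0.52],
    [1.5, 0, -0.77],
    [2, 0, -1.03],
    [2.4, 0, -1.24],
    [2.7, 0, -1.4],
    [2.9, 0, -1.51],
    [3, 0, -1.56],
    [3, 0, -1.56],
    [3, 0, -1.56]
  ],
  "twist": [
    [0, 0, 0],
    [0, 0, 0],
    [0, 0, 0],
    [0, 0, 0],
    [0, 0, 0],
    [0, 0, 0],
    [0, 0, 0],
    [0, 0, 0],
    [0, 0, 0],
    [0, 0, 0]
  ]
}}

```text
time: 19.8
position: [372.6, 239.8, 74.5]
tool_rot: [[-0.195, 0.909, -0.368], [-0.425, -0.416, -0.804], [-0.884, 0.0, 0.468]]
contact_force: [0.4, 0.9, -1.9]
grip_width: 0.59
```

```bash
python3 - <<'E'
from h import *
for _ in range(3):
    s,p,R=st();print(s["time"],p,s["contact_force"]);S=ctrl.snapshot("scene")
P=pts(S);claws(P)
F=np.c_[[np.sin(np.radians(-24.8)),-np.cos(np.radians(-24.8)),0],[np.cos(np.radians(-24.8)),np.sin(np.radians(-24.8)),0],[0,0,1.]]
Q=(P-[376.6,247.5,p[2]-56.5])@F
for lo,hi in((10,18),(18,26),(26,34)):
    a=rng(Q,[-45,-32,lo],[45,32,hi]);print(lo,len(a),circ(a))
for z in(13,10,9): plan(*cov([376.15,247.7],z,-24.8))
E
```

```text
19.8 [372.6  239.8   74.53] [ 0.39  0.86 -1.89]
19.85 [372.59 239.85  74.61] [-0.27 -0.36 -1.47]
19.9 [372.58 239.84  74.62] [ 0.01 -0.21 -2.13]
claws [348.83 269.32  24.86] [391.75 215.44  24.06] mid [370.29 242.38  24.46] dist 68.89146285447448 ydir 128.54773651475455
10 84 (array([-0.08, -1.  ]), np.float64(27.84772055761854))
18 72 (array([-0.28, -1.14]), np.float64(27.946028276213102))
26 69 (array([-0.4 , -0.92]), np.float64(28.21404099200715))
offset [0.187, -0.001, -0.084] twist [0.022, -0.015, -0.012]
offset [0.293, -0.001, -0.14] twist [0.022, -0.015, -0.012]
offset [0.328, -0.001, -0.159] twist [0.022, -0.015, -0.012]
```

{"fn": "step_arm", "kwargs": {
  "offset": [
    [0.1, 0, -0.03],
    [0.19, 0, -0.07],
    [0.25, 0, -0.1],
    [0.3, 0, -0.13],
    [0.33, 0, -0.145],
    [0.33, 0, -0.145],
    [0.33, 0, -0.145]
  ],
  "twist": [
    [0, 0, 0],
    [0, 0, 0],
    [0, 0, 0],
    [0, 0, 0],
    [0, 0, 0],
    [0, 0, 0],
    [0, 0, 0]
  ]
}}

```text
time: 20.65
position: [372.2, 239.2, 66.5]
tool_rot: [[-0.195, 0.909, -0.368], [-0.426, -0.416, -0.803], [-0.883, 0.0, 0.469]]
contact_force: [-1.5, 0.4, 5.9]
grip_width: 0.594
```

```bash
python3 - <<'E'
from h import *
for i in range(1,9): plan(*cov([376.1,247.4],9.7,-24.8-45*i/8))
print(st()[0]["qpos"],st()[0]["ft_torque"])
E
```

```text
offset [0.009, -0.031, -0.01] twist [0.643, -0.007, -0.341]
offset [0.007, -0.066, -0.015] twist [1.264, -0.007, -0.671]
offset [0.003, -0.1, -0.022] twist [1.885, -0.007, -1.001]
offset [-0.003, -0.133, -0.033] twist [2.506, -0.007, -1.331]
offset [-0.01, -0.165, -0.046] twist [3.127, -0.007, -1.66]
offset [-0.019, -0.195, -0.062] twist [3.748, -0.007, -1.99]
offset [-0.029, -0.224, -0.081] twist [4.368, -0.007, -2.32]
offset [-0.04, -0.25, -0.102] twist [4.989, -0.007, -2.65]
[-0.84  0.54  0.07  1.95  0.15  1.12 -1.29] [-0.15  0.25 -0.12]
```

{"fn": "step_arm", "kwargs": {
  "offset": [
    [0, 0, 0],
    [0.009, -0.03, -0.01],
    [0.007, -0.05, -0.012],
    [0.007, -0.066, -0.015],
    [0.005, -0.083, -0.018],
    [0.003, -0.1, -0.022],
    [0, -0.117, -0.027],
    [-0.003, -0.133, -0.033],
    [-0.006, -0.15, -0.04],
    [-0.01, -0.165, -0.046],
    [-0.01, -0.165, -0.046],
    [-0.01, -0.165, -0.046]
  ],
  "twist": [
    [0.3, 0, -0.16],
    [0.64, 0, -0.34],
    [0.95, 0, -0.5],
    [1.26, 0, -0.67],
    [1.57, 0, -0.83],
    [1.88, 0, -1.0],
    [2.2, 0, -1.16],
    [2.5, 0, -1.33],
    [2.81, 0, -1.49],
    [3.12, 0, -1.66],
    [3.12, 0, -1.66],
    [3.12, 0, -1.66]
  ]
}}

```text
time: 21.85
position: [369.3, 241.8, 66.5]
tool_rot: [[-0.375, 0.601, -0.706], [-0.281, -0.799, -0.531], [-0.883, -0.0, 0.469]]
contact_force: [0.9, -0.4, 5.3]
grip_width: 0.592
```

```bash
python3 - <<'E'
from h import *
s,p,R=st();print(s["time"],p,R,s["contact_force"],s["ft_torque"],s["grip_width"]*87,"yaw",np.degrees(np.arctan2(R[1,1],R[0,1])))
for a in(-60,-66,-70,-72): plan(*cov([376.1,247.4],9.7,a))
E
```

```text
21.85 [369.31 241.77  66.53] [[-0.37  0.6  -0.71]
 [-0.28 -0.8  -0.53]
 [-0.88 -0.    0.47]] [ 0.87 -0.41  5.26] [-0.42 -0.16  0.14] 51.51259805234218 yaw -53.065435444332124
offset [0.014, -0.06, -0.002] twist [0.766, -0.007, -0.405]
offset [0.011, -0.097, -0.008] twist [1.429, -0.007, -0.757]
offset [0.008, -0.122, -0.013] twist [1.87, -0.007, -0.991]
offset [0.006, -0.134, -0.017] twist [2.091, -0.006, -1.109]
```

{"fn": "step_arm", "kwargs": {
  "offset": [
    [0, -0.02, 0],
    [0, -0.04, 0],
    [0, -0.06, 0],
    [0, -0.08, -0.004],
    [0, -0.097, -0.008],
    [0, -0.11, -0.01],
    [0, -0.122, -0.013],
    [0, -0.126, -0.014],
    [0, -0.126, -0.014],
    [0, -0.126, -0.014]
  ],
  "twist": [
    [0.25, 0, -0.13],
    [0.5, 0, -0.27],
    [0.77, 0, -0.41],
    [1.1, 0, -0.58],
    [1.43, 0, -0.76],
    [1.65, 0, -0.87],
    [1.87, 0, -0.99],
    [1.95, 0, -1.03],
    [1.95, 0, -1.03],
    [1.95, 0, -1.03]
  ]
}}

```text
time: 22.85
position: [367.7, 244.3, 66.5]
tool_rot: [[-0.443, 0.328, -0.834], [-0.154, -0.945, -0.29], [-0.883, 0.001, 0.469]]
contact_force: [1.4, -1.3, 6.0]
grip_width: 0.592
```

```bash
python3 - <<'E'
from h import *
s,p,R=st();print(s["time"],p,s["contact_force"],s["ft_torque"],s["grip_width"]*87,"yaw",np.degrees(np.arctan2(R[1,1],R[0,1])))
for a in(-70,-72,-74): plan(*cov([376.1,247.4],9.7,a))
S=ctrl.snapshot("scene");cv2.imwrite("pics/c7.png",cv2.resize(S["color"][240:390,170:330],None,fx=4,fy=4))
E
```

```text
22.85 [367.71 244.27  66.52] [ 1.45 -1.33  6.04] [-0.5  -0.11  0.2 ] 51.491992118783955 yaw -70.83674398713369
offset [0.012, -0.003, -0.004] twist [-0.094, -0.006, 0.046]
offset [0.012, -0.015, -0.004] twist [0.127, -0.006, -0.071]
offset [0.012, -0.028, -0.005] twist [0.347, -0.006, -0.189]
```

View pics/c7.png

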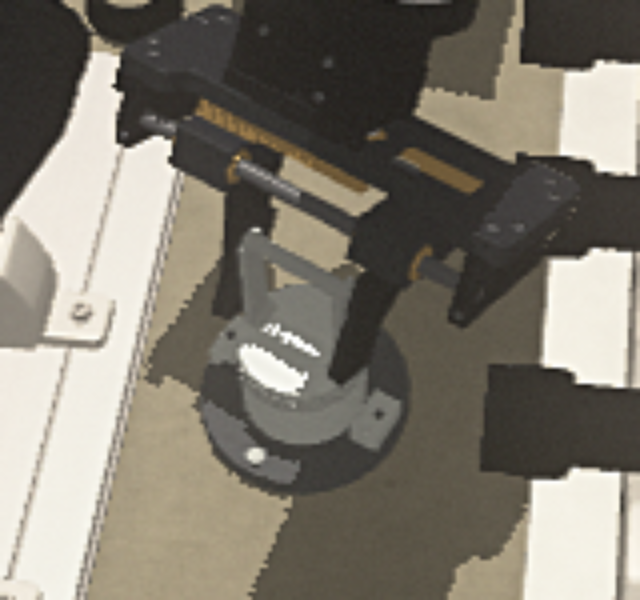

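{"fn": "step_arm", "kwargs": {
  "offset": [
    [0, -0.01, 0],
    [0, -0.02, 0],
    [0, -0.02, 0],
    [0, -0.02, 0]
  ],
  "twist": [
    [0.12, 0, -0.06],
    [0.24, 0, -0.12],
    [0.24, 0, -0.12],
    [0.24, 0, -0.12]
  ]
}}

```text
time: 23.3
position: [368.1, 244.7, 66.6]
tool_rot: [[-0.447, 0.294, -0.845], [-0.139, -0.956, -0.259], [-0.884, 0.002, 0.468]]
contact_force: [3.0, -0.7, 5.7]
grip_width: 0.59
```

```bash
python3 - <<'E'
from h import *
s,p,R=st();print(s["time"],p,s["contact_force"],s["ft_torque"],"yaw",np.degrees(np.arctan2(R[1,1],R[0,1])))
E
```

```text
23.3 [368.09 244.67  66.56] [ 2.98 -0.68  5.67] [-0.49 -0.66  1.09] yaw -72.90220410839305
```

{"fn": "step_arm", "kwargs": {
  "offset": [
    [0, 0, 0],
    [0, 0, 0],
    [0, 0, 0],
    [0, 0, 0],
    [0, 0, 0],
    [0, 0, 0]
  ],
  "twist": [
    [0, 0, 0],
    [0, 0, 0],
    [0, 0, 0],
    [0, 0, 0],
    [0, 0, 0],
    [0, 0, 0]
  ],
  "claw": 0.85
}}

```text
time: 23.9
position: [367.9, 244.7, 66.5]
tool_rot: [[-0.447, 0.294, -0.845], [-0.139, -0.956, -0.259], [-0.884, 0.002, 0.468]]
contact_force: [0.9, -0.9, 0.7]
grip_width: 0.846
```

{"fn": "step_arm", "kwargs": {
  "offset": [
    [-0.2, 0, 0],
    [-0.6, 0, 0],
    [-1.2, 0, 0],
    [-2, 0, 0],
    [-2.8, 0, 0],
    [-3.6, 0, 0],
    [-4.4, 0, 0],
    [-5, 0, 0],
    [-5.2, 0, 0],
    [-5.2, 0, 0],
    [-5.2, 0, 0]
  ],
  "twist": [
    [0, 0, 0],
    [0, 0, 0],
    [0, 0, 0],
    [0, 0, 0],
    [0, 0, 0],
    [0, 0, 0],
    [0, 0, 0],
    [0, 0, 0],
    [0, 0, 0],
    [0, 0, 0],
    [0, 0, 0]
  ]
}}

```text
time: 25.0
position: [425.5, 262.6, 181.0]
tool_rot: [[-0.448, 0.294, -0.844], [-0.139, -0.956, -0.259], [-0.883, 0.002, 0.469]]
contact_force: [-0.1, -0.5, -0.0]
grip_width: 0.852
```

```bash
python3 - <<'E'
from h import *
s,p,R=st();print(s["time"],p,s["contact_force"],s["grip_width"])
im=[]
for n in("scene","top","wrist"):
    S=ctrl.snapshot(n);im.append(S["color"]);P=pts(S) if n!="wrist" else wpts(S,p,R)
    a=rng(P,[330,200,50],[430,300,60]);
    b=rng(P,[330,200,25],[430,300,45]);print(n,"top z",np.median(a[:,2]),cv2.minEnclosingCircle(a[:,:2].astype(np.float32)),"side",circ(b))
    t=rng(P,[330,200,85],[430,300,125])
    if len(t)>10:
        q=t[:,:2].astype(np.float32);r=cv2.fitLine(q,cv2.DIST_L2,0,.01,.01).ravel();print("bar",len(t),t.mean(0),np.degrees(np.arctan2(r[1],r[0])),np.percentile(t[:,2],98))
    for k in("amber_bottle","stopper","barrel_short"):
        for q in ctrl.cut_out(S,k)[:1]:
            if n=="scene": print(k,q["p"],np.median(pts(S,q["mask"]),0))
o=np.zeros((600,800,3),np.uint8);o[:,:400]=cv2.resize(im[0][80:380,180:380],None,fx=2,fy=2);o[:320,400:]=cv2.resize(im[2][:,20:540],(400,320));cv2.imwrite("pics/c8.png",o)
E
```

```text
25.0 [425.49 262.56 181.02] [-0.14 -0.48 -0.02] 0.8524459073155717
scene top z 56.63133815189085 ((375.9659423828125, 246.87075805664062), 29.246013641357422) side (array([383.07, 252.67]), np.float64(36.06638159291241))
bar 262 [375.44 245.06 108.29] -71.311874 118.41531067306954
amber_bottle 0.64 [694.09 332.14  73.14]
stopper 0.5 [355.61 229.28  12.86]
top top z 54.27411799085294 ((375.0390625, 247.54832458496094), 28.65108299255371) side (array([368.42, 247.11]), np.float64(33.890378881447525))
bar 140 [375.8  248.02 111.63] -71.52746 117.50552964198201
wrist top z 56.518961004677564 ((377.3157653808594, 247.1024932861328), 29.422887802124023) side (array([372.71, 245.61]), np.float64(32.67408363015645))
bar 944 [380.27 247.82 109.86] -71.92473 116.96257403337914
```

View pics/c8.png

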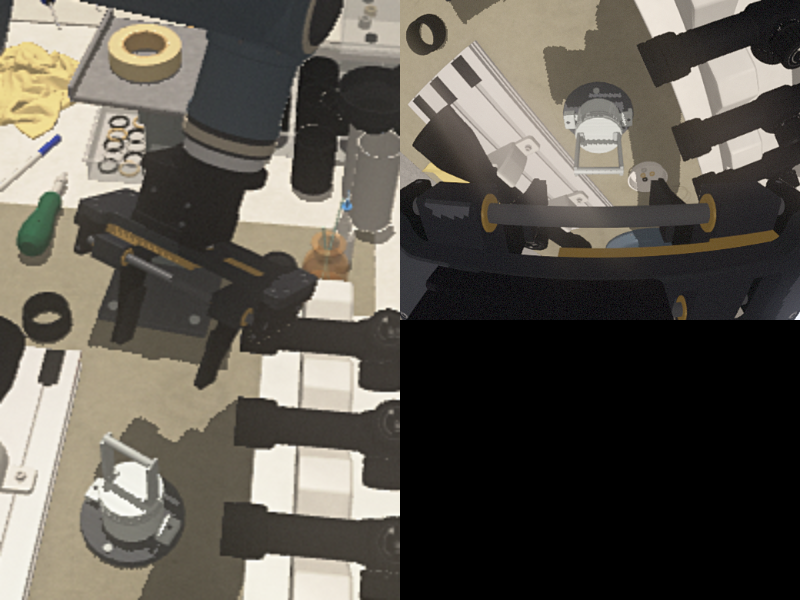

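```bash
python3 -c "
from h import *
print(ctrl.job_done())"
```

```text
the job is handed in; nothing more can be done
None
```

I handed the job in at about 25 s of the 59 s allowed, with the loupe in the seat and the cover locked over it. No verdict is reported, so what follows rests on my own checks.

**What I did:**
- Stood the loupe in the seat.
- Gripped the cover by its handle at a 28° lean and pushed its bar about 13 mm back against the keeper. I lifted it 23 mm and drew it off the hook.
- Lowered it over the loupe with its y axis 45° from the base's, and turned it clockwise until the torque jumped to about 1.1 N m at the stop.
- Let go and backed away.

**Last checks:**
- **Cover position:** each camera put the cover's centre within about 1 mm of where that same camera had put the base's centre. The shell's top read 54–57 mm high against 54 expected, which means it is down on the disc, since the cameras read 1–2 mm high.
- **Cover angle:** its y axis was about 1–2° from the base's, and both lugs could be seen under the claws before I let go.
- **Loupe:** it read about 1.5 mm off the base's axis and at its seated height before the cover went on. It can't be seen now.
- **Robot:** contact force on the tool is near zero, and it is clear of the cover.

**Not confirmed:**
- **Keeper:** I never read its angle directly. I judged that it opened from the force (about 6.5 N) and the bar's travel, and I assumed it sprang shut again.
- **Bystanders:** in the last scene picture the arm hid the stopper, and the detector marked something on the base instead. It did not find the barrel ring. The bottle read about 3 mm from where it started. The bottle and ring look untouched in the picture, and the arm was never near the stopper.

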